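Clear the balance pan, then put the sample jar on it

ROBOT

A 6-joint arm with a two-finger parallel gripper is mounted at the origin on a cart in front of the work surface, level with it; the furniture and walls round the work are solid. World frame = base frame: x ahead of the robot, y to its left, z up, the work surface at z = 0. Lengths are in m, angles in rad, forces in N, time in s.
With the tool pointing down it reaches from about 0.4 to 0.925 m from the base axis. Payload 12.5 kg.
Tool frame: the origin (TCP) lies midway between the tips of the shut fingers; the grasp point (between the pads) lies 19 mm behind it (grip_point_offset is the distance from the TCP to the grasp point, in m); z points along the fingers, y is the line along which they close (so a half turn about z gives the same grasp; the last joint's range is limited). The gripper opens to 95 mm and grips with 3 to 60 N. Pads are 20 mm wide; open, the fingers measure 119 mm over their backs; the gripper's body (75 mm by 180 mm) begins 59 mm behind the grasp point.
Start: joints at [-1.434, 0.491, 1.559, -0, 1.092, -0.106], TCP at [0.15, -0.607, 0.215] pointing down, gripper open.
Joint ranges: [-3.1, 3.1], [-0.84, 2.19], [0.05, 2.79], [-1.13, 4.28], [0.06, 2.93], [-2.69, 2.69]. Speed limits (rad/s): [2.22, 2.22, 2.79, 3.14, 3.14, 3.14].

INTERFACE

Orientations are given as a unit quaternion [w, x, y, z].
In Python, from rig import get_state, grab_frame, finish_job, grip_point_offset gives the robot as it stands. The module is installed in compiled form; this text tells all that it offers.
- The arm moves only by the tool carry_out, never from a script. Its argument "increments" is a list of rows, each an object of numbers: "x", "y", "z": the shift along the world's x, y, z in m; "rx", "ry", "rz": the turn, a rotation vector about the world's x, y, z in rad. A call has 1 to 12 rows; each row is the pose to reach, as a shift and turn from the pose commanded when the call began; what a row does not reach only later rows make up. A row lasts 1/10 s, in which the tool goes at most 50 mm and 8.59 degrees, less where a joint would pass 70% of its speed; a pose out of reach is approached as far as the arm can. A call with a gripper value outside its range is refused whole. "gripper" is the finger opening in m, from 0 to 0.0951, set as the call begins (left out, the last holds). The fingers move at their own pace and stop on an object; "squeeze" is the grip in N (left out, the last holds). Time passes only in rows, so rows that repeat a pose let the fingers close. It gives the time, the measured TCP pose, the force, the opening and the grip force at its end, in the units of the state.
- get_state(): the state, without advancing time (a new reading comes with each control period).
- grab_frame(name): name is "side" or "top" or "wrist"; returns a dict with "frame" (400x640x3 uint8, red, green, blue), "intrinsics" (3x3 intrinsics, pixels), "R" (3x3) and "t" (3): a world point X has camera coordinates R X + t. Camera axes: x right, y down, z forward; pixel columns grow to the right and rows downward; lengths in m; the calibration is good to about 2 mm. The wrist camera is an equidistant fisheye: a pixel r from the principal point sees the ray r / f radians off the axis. A picture is of the moment at which its call begins. There is no depth.
- finish_job(): hands the job in; it is judged then, once.
The state is a dict: "time": time; "qpos": joint angles; "dq": joint speeds; "tau": joint torques, N m; "tool_pos": TCP position; "ee_rot": TCP orientation; "ft_force": force on the tool from outside, world axes, zero at the start; "wrist_torque": the same for the moment, N m; "opening": finger opening in m; "grasp_force": force on a finger pad.
Only numpy, scipy, OpenCV 4.12 (cv2) and the standard library are available. Lean on these libraries where they do the work, as an engineer would, in place of code of your own. Each camera call takes 0.05 s, during which the arm holds its last target. There are 200 camera calls.

TASK

A clear jar of fittings with a white lid has been left on the pan of the laboratory balance. Take it off and stand it upright in the shallow grey tray first; only then stand the small sample jar with the light-blue lid upright in the middle of the empty pan.

Things in the scene. Friction and masses are not known exactly. Their poses are not given: they have to be found in the camera images.
- white_jar_centre (a point): Centre (half-way up) of the clear jar of tube fittings with a white screw lid, the one standing on the balance pan: round, 45 mm across the lid and 44 mm across the body, 58 mm high, so this point is 29 mm above its underside. z is its own upward axis. Loose, about 70 g. It starts upright, within 12 mm of the middle of the pan.
- blue_jar_centre (a point): Centre (half-way up) of the small sample jar with a light-blue screw lid: 41 mm across the lid (top 13 mm), 36 mm across the body, 53 mm high, so this point is 26.5 mm above its underside. z is its upward axis. Loose, about 50 g, upright on the table, 80 mm clear of tall things, 30 mm of balance and tray. Not wanted: a 100 mm high bottle with dark-blue cap, a loose dark-blue cap 52 mm across.
- pan (a point): Middle of the top face of the balance pan, a flat round steel plate of 110 mm diameter, 54 mm above the table. It is fixed on a low white balance (190 mm front to back, 155 mm wide, about 45 mm high beside the pan) with a display in front of the pan. The balance does not move. Its x axis points from the display towards the back, z up; the pan lies 30 mm behind the balance's middle.
- tray_floor (a point): Middle of the inner floor of a shallow grey open square tray on the table, 150 mm outside on each side, walls 3 mm thick and 15 mm high above the table; its floor is 3 mm above the table and empty. The tray does not move. Its x and y axes run along its sides, z up.
There are look-alikes about, which are no part of the job. Of the things that look like the part that bears blue_jar_centre, take the one that is farthest to the robot's left at the start. What is meant by the part that bears white_jar_centre is not purple, and is the smaller of those in its own colour.

How it is judged:
On the way:
1. the white-lidded jar stands upright in the tray, let go and at rest, while the sample jar is not yet on the pan (x of white_jar_centre in the frame of tray_floor between -0.055 and 0.055 m and y of white_jar_centre in the frame of tray_floor between -0.055 and 0.055 m and z of white_jar_centre in the frame of tray_floor between 0.019 and 0.039 m and angle between white_jar_centre's own z axis and vertical below 0.17 rad and linear speed of fitting_jar below 0.02 m/s and contact force between fitting_jar and the fingers below 0.1 N and distance between blue_jar_centre and pan above 0.07 m), for 0.2 s.
At the end, for the whole second after the job is handed in: White-lidded jar on the tray floor (within 55 mm of its middle along each side); sample jar on the pan, within 25 mm of its middle; both upright within 10 degrees, at the right height within 10 mm, and at rest (x of white_jar_centre in the frame of tray_floor between -0.055 and 0.055 m and y of white_jar_centre in the frame of tray_floor between -0.055 and 0.055 m and z of white_jar_centre in the frame of tray_floor between 0.019 and 0.039 m and angle between each of white_jar_centre, blue_jar_centre's own z axis and vertical below 0.17 rad and linear speed of each of fitting_jar, sample_jar below 0.02 m/s and horizontal distance between blue_jar_centre and pan below 0.025 m and z of blue_jar_centre in the frame of pan between 0.0165 and 0.0365 m); the robot touches nothing.
It also fails if it takes over 58 s, if anything falls off the work surface, if the arm or the gripper's body presses on something with over 40 N, if the wrist force passes 120 N, or if a joint passes its speed limit or range.

## Working session

There is one attempt and no reset: what is moved stays moved. The work goes in short steps, Python scripts to look and compute and a tool call to move; the robot and the scene stay as the last step left them, time stands still between calls to the robot, and variables do not carry over. Pictures are saved under pics/ and viewed, at most 10 in all, crops included, and the job is handed in when it is done.

Besides the shell and the picture viewer there is one more tool, called after "Request:" in YAML: its name, and indented under it one key for each argument. carry_out: Moves the arm, as the interface text tells. Its arguments: {"type":"object","properties":{"increments":{"type":"array"},"gripper":{"type":"number"},"squeeze":{"type":"number"}},"required":["increments"]}

```bash
mkdir -p pics; cat > h.py <<'E'
import numpy as np, cv2
from rig import *
def grab(n):
    f=grab_frame(n); return f
def save(f,p): cv2.imwrite('pics/'+p,cv2.cvtColor(f['frame'],cv2.COLOR_RGB2BGR))
def ray(f,u,v,z,fish=False):
    K=np.array(f['intrinsics']);R=np.array(f['R']);t=np.array(f['t'])
    a=(u-K[0,2])/K[0,0];b=(v-K[1,2])/K[1,1]
    if fish:
        th=np.hypot(a,b); s=np.sin(th)/th if th>1e-9 else 1; d=np.array([a*s,b*s,np.cos(th)])
    else: d=np.array([a,b,1.])
    c=-R.T@t; d=R.T@d
    return c+d*(z-c[2])/d[2]
E
python3 - <<'E'
from h import *
import pickle
F={n:grab(n) for n in('top','side')}
pickle.dump(F,open('f0.pkl','wb'))
for n in F: save(F[n],n+'0.png'); f=F[n]; print(n,np.array(f['intrinsics']).tolist(),(-np.array(f['R']).T@f['t']).round(3),np.array(f['R']).round(2).tolist())
print(get_state(),grip_point_offset)
E
```

```text
top [[362.1797380111158, 0.0, 323.3908207137104], [0.0, 362.1797380111158, 202.6928371210863], [0.0, 0.0, 1.0]] [0.469 0.001 0.935] [[0.02, -1.0, -0.02], [-1.0, -0.01, -0.07], [0.07, 0.02, -1.0]]
side [[426.96373504741877, 0.0, 317.93936161051016], [0.0, 426.96373504741877, 194.49584759322607], [0.0, 0.0, 1.0]] [0.282 0.818 0.675] [[-0.95, -0.3, 0.0], [-0.18, 0.56, -0.81], [0.24, -0.77, -0.59]]
{'time': 0.1, 'qpos': array([-1.43360662e+00,  4.91531259e-01,  1.55939452e+00,  1.07206443e-05,
        1.09166004e+00, -1.05613994e-01]), 'dq': array([-1.42526911e-04,  4.03752438e-05, -1.84967531e-03,  5.26669553e-04,
       -1.05687317e-03, -1.01820406e-04]), 'tau': array([ 4.04712730e-03, -6.13619399e+01, -2.58606970e+01,  6.94154506e-02,
        4.70322522e-02, -5.81970312e-05]), 'tool_pos': array([ 0.15025338, -0.60645798,  0.21409824]), 'ee_rot': array([-4.96595189e-04,  9.92640019e-01,  1.21101388e-01, -3.08474507e-06]), 'ft_force': array([-0.4945897 ,  0.86692027, -0.26421729]), 'wrist_torque': array([ 0.06175913, -0.01364593,  0.02704778]), 'grasp_force': 0.0, 'opening': 0.09512819890246213} 0.0188
```

View pics/top0.png

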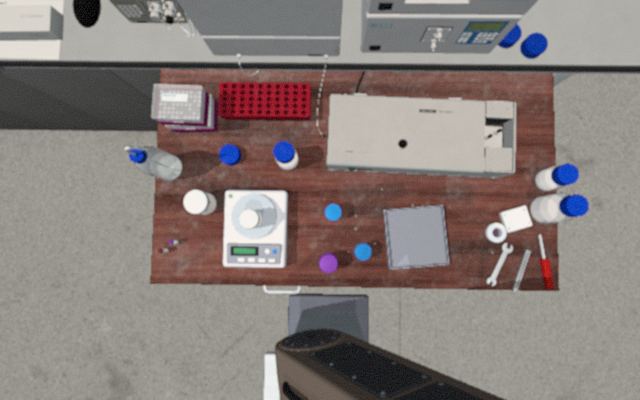

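View pics/side0.png

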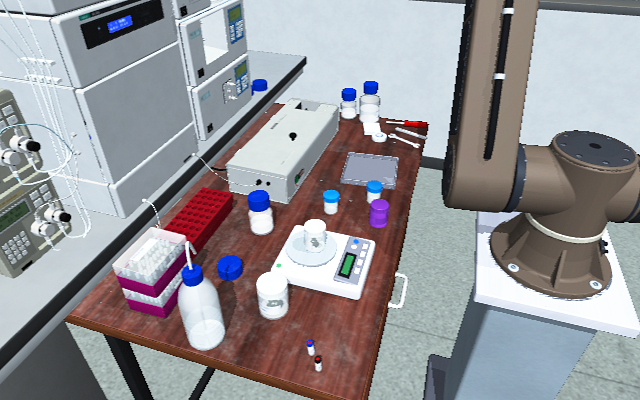

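Top view: the light-blue lids are at (333,212) and (363,252), and a purple jar is at (328,263). The left-most light-blue one is (333,212). The white-lidded jars are at (254,218), the small one on the pan, and (200,203), the larger one on the table. The pan one is meant. The tray is at about (417,237). I'll confirm with one crop and measure.

```bash
python3 - <<'E'
from h import *
import pickle
F=pickle.load(open('f0.pkl','rb'));f=F['top'];im=f['frame']
hsv=cv2.cvtColor(im,cv2.COLOR_RGB2HSV)
m=cv2.inRange(hsv,(98,120,120),(108,255,255));m[:150]=0
n,l,s,c=cv2.connectedComponentsWithStats(m)
for i in range(1,n):
    if s[i,4]>40: print('blue',s[i],c[i].round(1),ray(f,*c[i],.053).round(4), hsv[int(c[i][1]),int(c[i][0])])
# tray
x0,y0=375,195; roi=hsv[y0:285,x0:460]
m=((roi[...,1]<70)&(roi[...,2]>70)).astype(np.uint8)*255
n,l,s,c=cv2.connectedComponentsWithStats(m);i=1+s[1:,4].argmax()
r=cv2.minAreaRect(np.argwhere(l==i)[:,::-1].astype(np.float32)+[x0,y0] if 0 else (np.argwhere(l==i)[:,::-1]+[x0,y0]).astype(np.float32))
print('tray',r,s[i]);b=cv2.boxPoints(r);P=np.array([ray(f,*p,.012) for p in b]);print(P.round(3).tolist(),P.mean(0).round(4))
# balance body
x0,y0=215,180;roi=im[y0:275,x0:295]
m=((hsv[y0:275,x0:295,1]<40)&(hsv[y0:275,x0:295,2]>120)).astype(np.uint8)
n,l,s,c=cv2.connectedComponentsWithStats(m);i=1+s[1:,4].argmax()
r=cv2.minAreaRect((np.argwhere(l==i)[:,::-1]+[x0,y0]).astype(np.float32));b=cv2.boxPoints(r);P=np.array([ray(f,*p,.045) for p in b]);print('bal',r,P.round(3).tolist(),P.mean(0).round(4))
for p in [(250,214),(254,218)]: print(ray(f,*p,.112).round(4))
cr=cv2.resize(im[175:285,180:380],None,fx=4,fy=4,interpolation=cv2.INTER_CUBIC)
cv2.imwrite('pics/crop.png',cv2.cvtColor(cr,cv2.COLOR_RGB2BGR))
E
```

```text
blue [325 204  17  16 210] [332.8 211.8] [ 0.5088 -0.0068  0.053 ] [102 199 227]
blue [355 244  17  16 220] [362.6 251.4] [ 0.4142 -0.0801  0.053 ] [102 204 213]
tray ((416.46435546875, 235.91732788085938), (64.3639907836914, 78.71138763427734), 85.10090637207031) [   0    9   83   66 3939]
[[0.524, -0.113, 0.012], [0.544, -0.312, 0.012], [0.383, -0.324, 0.012], [0.363, -0.128, 0.012]] [ 0.4532 -0.2192  0.012 ]
bal ((254.57582092285156, 228.39208984375), (63.63960266113281, 78.1474838256836), 1.3971810340881348) [[0.371, 0.262, 0.045], [0.563, 0.264, 0.045], [0.561, 0.106, 0.045], [0.37, 0.107, 0.045]] [0.466  0.1849 0.045 ]
[0.4982 0.1824 0.112 ]
[0.4892 0.173  0.112 ]
```

View pics/crop.png

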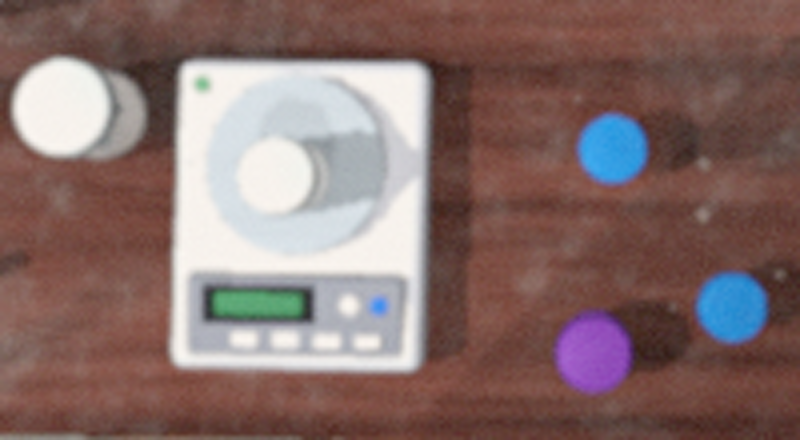

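The crop confirms the blue-lid target, crop (613,149) → image (333,212). The white lid on the pan is at crop (275,176) → (248.8,219), and the pan middle is at (254,216). I'll compute these points and start moving.

```bash
python3 - <<'E'
from h import *
import pickle
F=pickle.load(open('f0.pkl','rb'));f=F['top']
print('white',ray(f,248.7,218.9,.112),'pan',ray(f,253.9,216.2,.054))
P=[ray(f,*p,.014) for p in((384,208),(445,205),(449,267),(388,269))];print('tray',np.mean(P,0),np.round(P,3).tolist())
E
```

```text
white [0.48696211 0.18500522 0.112     ] pan [0.49498338 0.18544323 0.054     ]
tray [ 0.44987724 -0.21882211  0.014     ] [[0.522, -0.137, 0.014], [0.532, -0.291, 0.014], [0.377, -0.3, 0.014], [0.369, -0.148, 0.014]]
```

Request:
carry_out:
  increments:
    - {"x":0.05,"y":0.05,"z":0.04,"rz":-0.1}
    - {"x":0.35,"y":0.41,"z":0.085,"rz":-0.24}
    - {"x":0.35,"y":0.41,"z":0.085,"rz":-0.24}
    - {"x":0.35,"y":0.41,"z":0.085,"rz":-0.24}
    - {"x":0.35,"y":0.41,"z":0.085,"rz":-0.24}
    - {"x":0.35,"y":0.41,"z":0.085,"rz":-0.24}
    - {"x":0.35,"y":0.41,"z":0.085,"rz":-0.24}
    - {"x":0.35,"y":0.41,"z":0.085,"rz":-0.24}
    - {"x":0.35,"y":0.41,"z":0.085,"rz":-0.24}
    - {"x":0.35,"y":0.41,"z":0.085,"rz":-0.24}
    - {"x":0.35,"y":0.41,"z":0.085,"rz":-0.24}
    - {"x":0.35,"y":0.41,"z":0.085,"rz":-0.24}

```text
invalid input at $.increments[0]: expected keys x, y, z, rx, ry, rz
```

Request:
carry_out:
  increments:
    - {"x":0.05,"y":0.05,"z":0.04,"rx":0,"ry":0,"rz":-0.1}
    - {"x":0.35,"y":0.41,"z":0.085,"rx":0,"ry":0,"rz":-0.24}
    - {"x":0.35,"y":0.41,"z":0.085,"rx":0,"ry":0,"rz":-0.24}
    - {"x":0.35,"y":0.41,"z":0.085,"rx":0,"ry":0,"rz":-0.24}
    - {"x":0.35,"y":0.41,"z":0.085,"rx":0,"ry":0,"rz":-0.24}
    - {"x":0.35,"y":0.41,"z":0.085,"rx":0,"ry":0,"rz":-0.24}
    - {"x":0.35,"y":0.41,"z":0.085,"rx":0,"ry":0,"rz":-0.24}
    - {"x":0.35,"y":0.41,"z":0.085,"rx":0,"ry":0,"rz":-0.24}
    - {"x":0.35,"y":0.41,"z":0.085,"rx":0,"ry":0,"rz":-0.24}
    - {"x":0.35,"y":0.41,"z":0.085,"rx":0,"ry":0,"rz":-0.24}
    - {"x":0.35,"y":0.41,"z":0.085,"rx":0,"ry":0,"rz":-0.24}
    - {"x":0.35,"y":0.41,"z":0.085,"rx":0,"ry":0,"rz":-0.24}

```text
time: 1.3
tool_pos: [0.5029, -0.1928, 0.3]
ee_rot: [-0.0, 1.0, 0.004, 0.001]
ft_force: [0.2, 0.8, 0.4]
opening: 0.0946
grasp_force: 0.0
```

Request:
carry_out:
  increments:
    - {"x":-0.014,"y":0.38,"z":0,"rx":0,"ry":0,"rz":0}
    - {"x":-0.014,"y":0.38,"z":0,"rx":0,"ry":0,"rz":0}
    - {"x":-0.014,"y":0.38,"z":0,"rx":0,"ry":0,"rz":0}
    - {"x":-0.014,"y":0.38,"z":0,"rx":0,"ry":0,"rz":0}
    - {"x":-0.014,"y":0.38,"z":0,"rx":0,"ry":0,"rz":0}
    - {"x":-0.014,"y":0.38,"z":0,"rx":0,"ry":0,"rz":0}
    - {"x":-0.014,"y":0.38,"z":0,"rx":0,"ry":0,"rz":0}
    - {"x":-0.014,"y":0.38,"z":0,"rx":0,"ry":0,"rz":0}
    - {"x":-0.014,"y":0.38,"z":-0.05,"rx":0,"ry":0,"rz":0}
    - {"x":-0.014,"y":0.38,"z":-0.08,"rx":0,"ry":0,"rz":0}
    - {"x":-0.014,"y":0.38,"z":-0.08,"rx":0,"ry":0,"rz":0}
    - {"x":-0.014,"y":0.38,"z":-0.08,"rx":0,"ry":0,"rz":0}

```text
time: 2.5
tool_pos: [0.4867, 0.1829, 0.2202]
ee_rot: [0.0, 1.0, 0.001, -0.0]
ft_force: [0.4, -0.6, 0.8]
opening: 0.0957
grasp_force: 0.0
```

```bash
python3 - <<'E'
from h import *
import pickle
f=grab('wrist');save(f,'w1.png');pickle.dump(f,open('w1.pkl','wb'));print(get_state()['tool_pos'],get_state()['qpos'].round(2))
K=np.array(f['intrinsics']);print(K.tolist(),-np.array(f['R']).T@f['t'])
E
```

```text
[0.48706898 0.18303375 0.22105196] [ 0.23  0.33  1.81 -0.    1.    1.8 ]
[[309.70691628693146, 0.0, 313.443996866654], [0.0, 309.70691628693146, 199.6618129901929], [0.0, 0.0, 1.0]] [0.56395093 0.18314961 0.38945041]
```

View pics/w1.png

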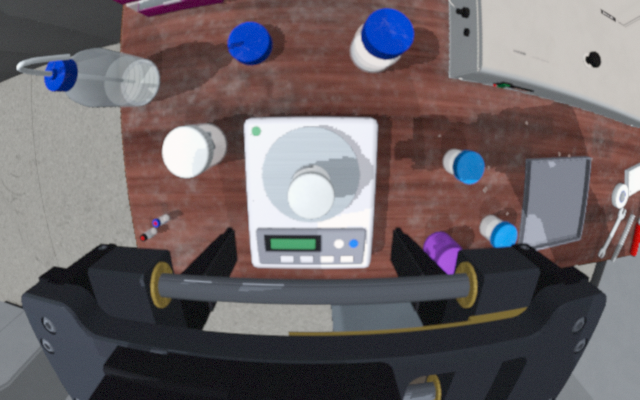

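Wrist view: the white lid is at (311,195), the pan middle at about (314,174), and the target blue lid at (468,166). The tray corners are (529,160), (591,157), (583,240) and (520,250).

```bash
python3 - <<'E'
from h import *
import pickle
f=pickle.load(open('w1.pkl','rb'))
for n,u,v,z in(('white',311,195,.112),('pan',314,174,.054),('blue',469,166,.053)): print(n,ray(f,u,v,z,True).round(4))
P=[ray(f,*p,.014,True) for p in((529,160),(591,157),(583,240),(520,250))];print('tray',np.mean(P,0).round(4),np.round(P,3).tolist())
E
```

```text
white [0.4898 0.1855 0.112 ]
pan [0.4982 0.1827 0.054 ]
blue [ 0.511  -0.0032  0.053 ]
tray [ 0.4524 -0.217   0.014 ] [[0.518, -0.131, 0.014], [0.533, -0.283, 0.014], [0.382, -0.308, 0.014], [0.375, -0.145, 0.014]]
```

Request:
carry_out:
  increments:
    - {"x":0.002,"y":0.001,"z":-0.04,"rx":0,"ry":0,"rz":0}
    - {"x":0.002,"y":0.001,"z":-0.08,"rx":0,"ry":0,"rz":0}
    - {"x":0.002,"y":0.001,"z":-0.11,"rx":0,"ry":0,"rz":0}
    - {"x":0.002,"y":0.001,"z":-0.13,"rx":0,"ry":0,"rz":0}
    - {"x":0.002,"y":0.001,"z":-0.145,"rx":0,"ry":0,"rz":0}
    - {"x":0.002,"y":0.001,"z":-0.15,"rx":0,"ry":0,"rz":0}
    - {"x":0.002,"y":0.001,"z":-0.15,"rx":0,"ry":0,"rz":0}

```text
time: 3.25
tool_pos: [0.489, 0.1842, 0.0704]
ee_rot: [-0.0, 1.0, 0.001, 0.001]
ft_force: [0.4, 0.3, 0.4]
opening: 0.0949
grasp_force: 0.0
```

Request:
carry_out:
  increments:
    - {"x":0,"y":0,"z":0,"rx":0,"ry":0,"rz":0}
    - {"x":0,"y":0,"z":0,"rx":0,"ry":0,"rz":0}
    - {"x":0,"y":0,"z":0,"rx":0,"ry":0,"rz":0}
    - {"x":0,"y":0,"z":0,"rx":0,"ry":0,"rz":0}
    - {"x":0,"y":0,"z":0,"rx":0,"ry":0,"rz":0}
    - {"x":0,"y":0,"z":0,"rx":0,"ry":0,"rz":0}
    - {"x":0,"y":0,"z":0,"rx":0,"ry":0,"rz":0}
    - {"x":0,"y":0,"z":0,"rx":0,"ry":0,"rz":0}
    - {"x":0,"y":0,"z":0,"rx":0,"ry":0,"rz":0}
    - {"x":0,"y":0,"z":0,"rx":0,"ry":0,"rz":0}
  gripper: 0.03
  squeeze: 15

```text
time: 4.25
tool_pos: [0.4883, 0.1843, 0.0697]
ee_rot: [0.0, 1.0, 0.001, -0.0]
ft_force: [0.9, 0.4, 0.4]
opening: 0.0448
grasp_force: 15.0
```

Request:
carry_out:
  increments:
    - {"x":0,"y":0,"z":0.02,"rx":0,"ry":0,"rz":0}
    - {"x":0,"y":0,"z":0.05,"rx":0,"ry":0,"rz":0}
    - {"x":0,"y":0,"z":0.08,"rx":0,"ry":0,"rz":0}
    - {"x":0,"y":-0.015,"z":0.095,"rx":0,"ry":0,"rz":0}
    - {"x":-0.003,"y":-0.045,"z":0.1,"rx":0,"ry":0,"rz":0}
    - {"x":-0.007,"y":-0.08,"z":0.1,"rx":0,"ry":0,"rz":0}
    - {"x":-0.011,"y":-0.115,"z":0.1,"rx":0,"ry":0,"rz":0}
    - {"x":-0.015,"y":-0.15,"z":0.1,"rx":0,"ry":0,"rz":0}
    - {"x":-0.019,"y":-0.185,"z":0.1,"rx":0,"ry":0,"rz":0}
    - {"x":-0.023,"y":-0.22,"z":0.1,"rx":0,"ry":0,"rz":0}
    - {"x":-0.027,"y":-0.25,"z":0.1,"rx":0,"ry":0,"rz":0}
    - {"x":-0.03,"y":-0.27,"z":0.1,"rx":0,"ry":0,"rz":0}

```text
time: 5.45
tool_pos: [0.4579, -0.0875, 0.1696]
ee_rot: [0.0, 1.0, 0.001, -0.0]
ft_force: [0.3, 0.9, -0.9]
opening: 0.0452
grasp_force: 15.0
```

Request:
carry_out:
  increments:
    - {"x":-0.002,"y":-0.02,"z":0,"rx":0,"ry":0,"rz":0}
    - {"x":-0.003,"y":-0.05,"z":0,"rx":0,"ry":0,"rz":0}
    - {"x":-0.004,"y":-0.08,"z":0,"rx":0,"ry":0,"rz":0}
    - {"x":-0.006,"y":-0.11,"z":0,"rx":0,"ry":0,"rz":0}
    - {"x":-0.007,"y":-0.13,"z":-0.01,"rx":0,"ry":0,"rz":0}
    - {"x":-0.007,"y":-0.132,"z":-0.04,"rx":0,"ry":0,"rz":0}
    - {"x":-0.007,"y":-0.132,"z":-0.07,"rx":0,"ry":0,"rz":0}
    - {"x":-0.007,"y":-0.132,"z":-0.1,"rx":0,"ry":0,"rz":0}
    - {"x":-0.007,"y":-0.132,"z":-0.12,"rx":0,"ry":0,"rz":0}
    - {"x":-0.007,"y":-0.132,"z":-0.135,"rx":0,"ry":0,"rz":0}
    - {"x":-0.007,"y":-0.132,"z":-0.14,"rx":0,"ry":0,"rz":0}
    - {"x":-0.007,"y":-0.132,"z":-0.14,"rx":0,"ry":0,"rz":0}

```text
time: 6.65
tool_pos: [0.4511, -0.2176, 0.0293]
ee_rot: [-0.0, 1.0, 0.001, -0.0]
ft_force: [0.7, 0.6, -0.5]
opening: 0.0445
grasp_force: 15.0
```

```bash
python3 - <<'E'
from h import *
f=grab('side');im=f['frame'][110:270,280:480]
cv2.imwrite('pics/s1.png',cv2.cvtColor(cv2.resize(im,None,fx=3,fy=3),cv2.COLOR_RGB2BGR))
s=get_state();print(s['tool_pos'],s['opening'],s['grasp_force'],s['ft_force'])
E
```

```text
[ 0.45136314 -0.21773388  0.02986632] 0.04467484160112993 14.999933447033982 [-0.32707619  0.23256785 -0.57304005]
```

View pics/s1.png

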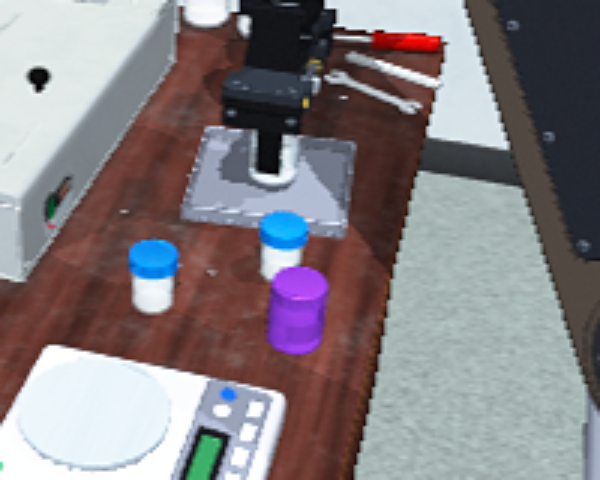

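The crop shows the jar upright, in the gripper and over the tray middle. The pan is empty. I'll lower the last 11 mm and release.

Request:
carry_out:
  increments:
    - {"x":0,"y":0,"z":-0.004,"rx":0,"ry":0,"rz":0}
    - {"x":0,"y":0,"z":-0.007,"rx":0,"ry":0,"rz":0}
    - {"x":0,"y":0,"z":-0.009,"rx":0,"ry":0,"rz":0}
    - {"x":0,"y":0,"z":-0.0105,"rx":0,"ry":0,"rz":0}
    - {"x":0,"y":0,"z":-0.0105,"rx":0,"ry":0,"rz":0}

```text
time: 7.2
tool_pos: [0.4513, -0.2177, 0.0191]
ee_rot: [0.0, 1.0, 0.001, -0.0]
ft_force: [0.2, 0.4, -1.0]
opening: 0.0444
grasp_force: 15.0
```

Request:
carry_out:
  increments:
    - {"x":0,"y":0,"z":0,"rx":0,"ry":0,"rz":0}
    - {"x":0,"y":0,"z":0,"rx":0,"ry":0,"rz":0}
    - {"x":0,"y":0,"z":0,"rx":0,"ry":0,"rz":0}
    - {"x":0,"y":0,"z":0,"rx":0,"ry":0,"rz":0}
    - {"x":0,"y":0,"z":0,"rx":0,"ry":0,"rz":0}
    - {"x":0,"y":0,"z":0,"rx":0,"ry":0,"rz":0}
    - {"x":0,"y":0,"z":0,"rx":0,"ry":0,"rz":0}
    - {"x":0,"y":0,"z":0,"rx":0,"ry":0,"rz":0}
  gripper: 0.075

```text
time: 8.0
tool_pos: [0.4513, -0.2177, 0.0192]
ee_rot: [0.0, 1.0, 0.001, -0.0]
ft_force: [0.1, -1.0, -0.4]
opening: 0.0751
grasp_force: 0.0
```

Request:
carry_out:
  increments:
    - {"x":0,"y":0,"z":0.02,"rx":0,"ry":0,"rz":0}
    - {"x":0,"y":0,"z":0.06,"rx":0,"ry":0,"rz":0}
    - {"x":0,"y":0,"z":0.1,"rx":0,"ry":0,"rz":0}
    - {"x":0,"y":0,"z":0.15,"rx":0,"ry":0,"rz":0}
    - {"x":0.059,"y":0.213,"z":0.17,"rx":0,"ry":0,"rz":0}
    - {"x":0.059,"y":0.213,"z":0.17,"rx":0,"ry":0,"rz":0}
    - {"x":0.059,"y":0.213,"z":0.17,"rx":0,"ry":0,"rz":0}
    - {"x":0.059,"y":0.213,"z":0.17,"rx":0,"ry":0,"rz":0}
    - {"x":0.059,"y":0.213,"z":0.17,"rx":0,"ry":0,"rz":0}
    - {"x":0.059,"y":0.213,"z":0.17,"rx":0,"ry":0,"rz":0}
    - {"x":0.059,"y":0.213,"z":0.17,"rx":0,"ry":0,"rz":0}
    - {"x":0.059,"y":0.213,"z":0.17,"rx":0,"ry":0,"rz":0}

```text
time: 9.2
tool_pos: [0.51, -0.0056, 0.189]
ee_rot: [0.0, 1.0, 0.001, -0.0]
ft_force: [0.2, 0.3, 0.2]
opening: 0.0747
grasp_force: 0.0
```

```bash
python3 - <<'E'
from h import *
f=grab('wrist');save(f,'w2.png');im=f['frame'];print(get_state()['tool_pos'])
hsv=cv2.cvtColor(im,cv2.COLOR_RGB2HSV)
m=cv2.inRange(hsv,(98,120,120),(108,255,255))
n,l,s,c=cv2.connectedComponentsWithStats(m)
for i in range(1,n):
    if s[i,4]>150: print('blue',s[i],c[i].round(1),ray(f,*c[i],.05,True).round(4))
E
```

```text
[ 0.5100237  -0.00575092  0.18899875]
blue [ 296  171   39   39 1209] [314.8 190.2] [ 0.51   -0.0067  0.05  ]
blue [361 254  20  26 362] [369.9 268.5] [ 0.4187 -0.0697  0.05  ]
```

View pics/w2.png

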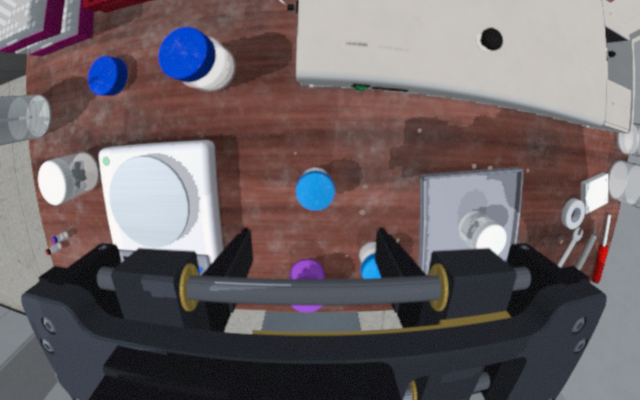

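Wrist view: the white jar stands upright in the tray (488,237), the target blue lid is centred at (315,190), and the pan is empty at (150,199). Now I'll grasp the blue lid.

Request:
carry_out:
  increments:
    - {"x":0,"y":-0.001,"z":-0.04,"rx":0,"ry":0,"rz":0}
    - {"x":0,"y":-0.001,"z":-0.08,"rx":0,"ry":0,"rz":0}
    - {"x":0,"y":-0.001,"z":-0.115,"rx":0,"ry":0,"rz":0}
    - {"x":0,"y":-0.001,"z":-0.14,"rx":0,"ry":0,"rz":0}
    - {"x":0,"y":-0.001,"z":-0.155,"rx":0,"ry":0,"rz":0}
    - {"x":0,"y":-0.001,"z":-0.162,"rx":0,"ry":0,"rz":0}
    - {"x":0,"y":-0.001,"z":-0.162,"rx":0,"ry":0,"rz":0}

```text
time: 9.95
tool_pos: [0.51, -0.0064, 0.0266]
ee_rot: [-0.0, 1.0, 0.001, -0.001]
ft_force: [0.9, 0.3, 0.0]
opening: 0.0748
grasp_force: 0.0
```

Request:
carry_out:
  increments:
    - {"x":0,"y":0,"z":0,"rx":0,"ry":0,"rz":0}
    - {"x":0,"y":0,"z":0,"rx":0,"ry":0,"rz":0}
    - {"x":0,"y":0,"z":0,"rx":0,"ry":0,"rz":0}
    - {"x":0,"y":0,"z":0,"rx":0,"ry":0,"rz":0}
    - {"x":0,"y":0,"z":0,"rx":0,"ry":0,"rz":0}
    - {"x":0,"y":0,"z":0,"rx":0,"ry":0,"rz":0}
    - {"x":0,"y":0,"z":0,"rx":0,"ry":0,"rz":0}
    - {"x":0,"y":0,"z":0,"rx":0,"ry":0,"rz":0}
    - {"x":0,"y":0,"z":0,"rx":0,"ry":0,"rz":0}
  gripper: 0.025
  squeeze: 15

```text
time: 10.85
tool_pos: [0.5105, -0.0057, 0.0273]
ee_rot: [0.0, 1.0, 0.001, 0.0]
ft_force: [-0.5, -0.4, 5.8]
opening: 0.0408
grasp_force: 15.0
```

Request:
carry_out:
  increments:
    - {"x":0,"y":0,"z":0.015,"rx":0,"ry":0,"rz":0}
    - {"x":0,"y":0,"z":0.04,"rx":0,"ry":0,"rz":0}
    - {"x":0,"y":0,"z":0.07,"rx":0,"ry":0,"rz":0}
    - {"x":0,"y":0.01,"z":0.095,"rx":0,"ry":0,"rz":0}
    - {"x":-0.003,"y":0.035,"z":0.1,"rx":0,"ry":0,"rz":0}
    - {"x":-0.006,"y":0.065,"z":0.1,"rx":0,"ry":0,"rz":0}
    - {"x":-0.009,"y":0.095,"z":0.1,"rx":0,"ry":0,"rz":0}
    - {"x":-0.011,"y":0.125,"z":0.1,"rx":0,"ry":0,"rz":0}
    - {"x":-0.013,"y":0.155,"z":0.1,"rx":0,"ry":0,"rz":0}
    - {"x":-0.014,"y":0.175,"z":0.1,"rx":0,"ry":0,"rz":0}
    - {"x":-0.014,"y":0.187,"z":0.095,"rx":0,"ry":0,"rz":0}
    - {"x":-0.014,"y":0.19,"z":0.085,"rx":0,"ry":0,"rz":0}

```text
time: 12.05
tool_pos: [0.4964, 0.1852, 0.1118]
ee_rot: [-0.0, 1.0, 0.002, 0.0]
ft_force: [0.2, 0.8, -0.1]
opening: 0.0406
grasp_force: 15.0
```

```bash
python3 - <<'E'
from h import *
f=grab('side');im=f['frame'][160:310,240:440]
cv2.imwrite('pics/s2.png',cv2.cvtColor(cv2.resize(im,None,fx=3,fy=3),cv2.COLOR_RGB2BGR))
s=get_state();print(s['tool_pos'],s['opening'],s['grasp_force'],s['ft_force'])
E
```

```text
[0.4955706  0.18455794 0.10996593] 0.03989805756387234 14.999973624944687 [-0.23938306  0.08226677 -1.49501685]
```

View pics/s2.png

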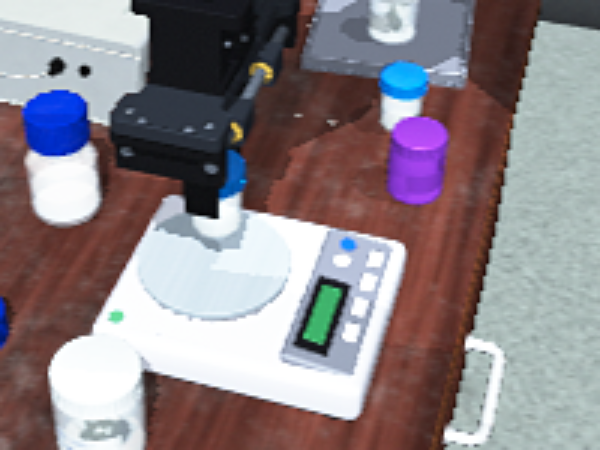

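The crop shows the blue-lidded jar upright above the pan, at crop (217,200). Lowering.

Request:
carry_out:
  increments:
    - {"x":0,"y":0,"z":-0.012,"rx":0,"ry":0,"rz":0}
    - {"x":0,"y":0,"z":-0.02,"rx":0,"ry":0,"rz":0}
    - {"x":0,"y":0,"z":-0.025,"rx":0,"ry":0,"rz":0}
    - {"x":0,"y":0,"z":-0.028,"rx":0,"ry":0,"rz":0}
    - {"x":0,"y":0,"z":-0.03,"rx":0,"ry":0,"rz":0}
    - {"x":0,"y":0,"z":-0.03,"rx":0,"ry":0,"rz":0}

```text
time: 12.7
tool_pos: [0.4963, 0.1842, 0.0821]
ee_rot: [0.0, 1.0, 0.001, -0.0]
ft_force: [-0.1, -0.2, -1.1]
opening: 0.0401
grasp_force: 15.0
```

Request:
carry_out:
  increments:
    - {"x":0,"y":0,"z":-0.001,"rx":0,"ry":0,"rz":0}
    - {"x":0,"y":0,"z":-0.001,"rx":0,"ry":0,"rz":0}

```text
time: 12.9
tool_pos: [0.4965, 0.1844, 0.0815]
ee_rot: [-0.0, 1.0, 0.001, 0.0]
ft_force: [-0.6, -0.3, 1.1]
opening: 0.0404
grasp_force: 15.0
```

Request:
carry_out:
  increments:
    - {"x":0,"y":0,"z":0,"rx":0,"ry":0,"rz":0}
    - {"x":0,"y":0,"z":0,"rx":0,"ry":0,"rz":0}
    - {"x":0,"y":0,"z":0,"rx":0,"ry":0,"rz":0}
    - {"x":0,"y":0,"z":0,"rx":0,"ry":0,"rz":0}
    - {"x":0,"y":0,"z":0,"rx":0,"ry":0,"rz":0}
    - {"x":0,"y":0,"z":0,"rx":0,"ry":0,"rz":0}
    - {"x":0,"y":0,"z":0,"rx":0,"ry":0,"rz":0}
    - {"x":0,"y":0,"z":0,"rx":0,"ry":0,"rz":0}
  gripper: 0.075

```text
time: 13.7
tool_pos: [0.4963, 0.1843, 0.0812]
ee_rot: [0.0, 1.0, 0.001, 0.0]
ft_force: [0.0, -0.7, -1.0]
opening: 0.0747
grasp_force: 0.0
```

Request:
carry_out:
  increments:
    - {"x":0,"y":0,"z":0.02,"rx":0,"ry":0,"rz":0}
    - {"x":0,"y":0,"z":0.06,"rx":0,"ry":0,"rz":0}
    - {"x":0,"y":0,"z":0.1,"rx":0,"ry":0,"rz":0}
    - {"x":0,"y":0,"z":0.13,"rx":0,"ry":0,"rz":0}
    - {"x":0,"y":0,"z":0.15,"rx":0,"ry":0,"rz":0}
    - {"x":0,"y":0,"z":0.15,"rx":0,"ry":0,"rz":0}

```text
time: 14.3
tool_pos: [0.4972, 0.1845, 0.2337]
ee_rot: [-0.0, 1.0, 0.001, 0.002]
ft_force: [1.2, -0.0, -0.3]
opening: 0.075
grasp_force: 0.0
```

```bash
python3 - <<'E'
from h import *
f=grab('wrist');save(f,'w3.png');im=f['frame'];print(get_state()['tool_pos'])
hsv=cv2.cvtColor(im,cv2.COLOR_RGB2HSV)
m=cv2.inRange(hsv,(98,120,120),(108,255,255))
n,l,s,c=cv2.connectedComponentsWithStats(m)
for i in range(1,n):
    if s[i,4]>150: print('blue',s[i],c[i].round(1),ray(f,*c[i],.105,True).round(4))
E
```

```text
[0.49649739 0.18437732 0.23192796]
blue [ 296  174   40   40 1237] [315.3 193.9] [0.4965 0.1832 0.105 ]
blue [486 226  26  29 552] [498.6 240.1] [ 0.4413 -0.0364  0.105 ]
```

View pics/w3.png

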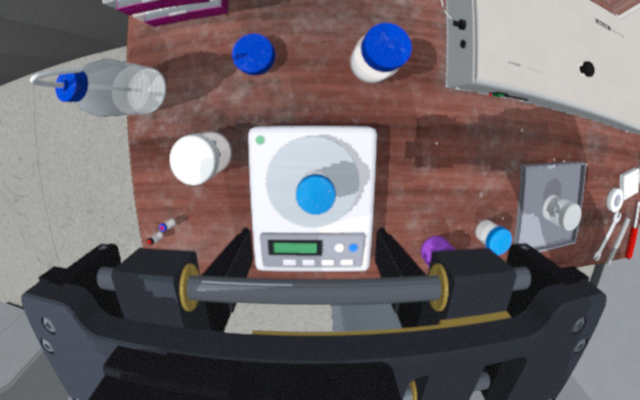

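Wrist view: the blue-lidded jar is at (315,194), upright and within a few mm of the pan middle. The white jar is upright in the tray at (563,212), and the gripper is clear of both.

```bash
python3 -c "
from rig import *
print(finish_job())"
```

```text
the job is handed in; nothing more can be done
None
```

The white-lidded jar stands upright in the grey tray and the left-most light-blue-lidded jar stands upright near the middle of the pan; the job was handed in at about 14 s, and no verdict came back.

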